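Find the loose bolt on the drawing bed and hold its cap open

ROBOT

A 6-joint arm with a two-finger parallel gripper is mounted at the origin on the work surface. World frame = base frame: x ahead of the robot, y to its left, z up, the work surface at z = 0. Lengths are in m, angles in rad, forces in N, time in s.
With the tool pointing down it reaches from about 0.275 to 0.875 m from the base axis. Payload 12.5 kg.
Tool frame: the origin (TCP) lies where the fingers leave the gripper's body, on its centre line; the fingertips stand r.tcp_to_tips ahead of it and the grasp point (between the pads) lies 54 mm ahead of it (r.tcp_to_tips is the distance from the TCP to the fingertips, in m); z points along the fingers, y is the line along which they close (so a half turn about z gives the same grasp; the last joint's range is limited). The gripper opens to 85 mm and grips with 20 to 120 N. Pads are 22 mm wide; open, the fingers measure 114 mm over their backs; the gripper's body (76 mm by 85 mm) begins 54 mm behind the grasp point. The pads swing forward as they close: fully open they stand 13 mm farther back than shut.
Start: joints at [-1.198, 0.351, 1.652, -0, 1.139, -0.085], TCP at [0.243, -0.493, 0.304] pointing down, gripper open.
Joint ranges: [-2.75, 2.75], [-0.79, 2.1], [0.01, 2.65], [-1.57, 4.71], [0.07, 3.14], [-2.87, 2.87]. Speed limits (rad/s): [2.22, 2.22, 2.79, 3.14, 3.14, 3.14].

INTERFACE

Orientations are given as a rotation vector (axis times angle).
In Python, from cell import r gives the robot as it stands. The module is installed in compiled form; this text tells all that it offers.
- The arm moves only by the tool carry_out, never from a script. Its argument "motion" is a list of rows, each an object of numbers: "ax", "ay", "az": the turn, a rotation vector about the tool's x, y, z in rad; "dx", "dy", "dz": the shift along the tool's x, y, z in m; "fingers": the opening, from 0 (shut) to 1 (fully open). In form: [{"ax": .., "ay": .., "az": .., "dx": .., "dy": .., "dz": .., "fingers": ..}, ...]. A call has 1 to 20 rows; each row is the pose to reach, as a shift and turn from the pose commanded when the call began, along the tool's axes at that moment; what a row does not reach only later rows make up. A row lasts 1/8 s, in which the tool goes at most 62.5 mm and 10.7 degrees, less where a joint would pass 70% of its speed; a pose out of reach is approached as far as the arm can. A call with a gripper value outside its range is refused whole. The fingers move at their own pace and stop on an object; the grip force is fixed at half the most. Time passes only in rows, so rows that repeat a pose let the fingers close. It gives the time, the measured TCP pose, the force, the opening and the grip force at its end, in the units of the state.
- r.observe(): the state, without advancing time (a new reading comes with each control period).
- r.camera(name): name is "side" or "top"; returns a dict with "image" (480x640x3 uint8, blue, green, red), "mtx" (3x3 intrinsics, pixels), "rvec" (rotation vector, rad) and "tvec" (3), from world to camera coordinates, as OpenCV has them. Camera axes: x right, y down, z forward; pixel columns grow to the right and rows downward; lengths in m; the calibration is good to about 2 mm. A picture is of the moment at which its call begins. There is no depth.
- r.sign_off(): hands the job in; it is judged then, once.
Trained networks look in a picture, given as the dict that the camera call returned (one of the last four; its "shot" number tells which), for a name from the list of things; names that differ only in an ending like _2 or _b are one class to them, and where a whole thing is asked for, a point or a joint stands for the part that bears it (a point fixed in the world has none). Each returns a list of dicts, best first, with "confidence" (0 to 1); they miss things now and then, are a little off and sometimes report something else, mostly with a low value. They report only what shows in the picture. A call takes as long as a camera call.
- r.boxes_of(picture, name): "bbox" ([left, top, width, height] as shares, 0 to 1, of the picture: columns of its width, rows of its height, round what is visible of it).
- r.cut_out(picture, name): "region" (480x640 bool, what is visible of it) and "bbox" ([left, top, width, height] as shares, 0 to 1, of the picture: columns of its width, rows of its height, round what is visible of it).
- r.mark_of(picture, name): "centre" ([row, column] as shares, 0 to 1, of the picture: columns of its width, rows of its height: a listed point, or the origin of a listed thing).
The state is a dict: "time": time; "joints": joint angles; "joint_vel": joint speeds; "joint_efforts": joint torques, N m; "eef_pos": TCP position; "tcp_rot": TCP orientation; "ft_force": force on the tool from outside, world axes, zero at the start; "wrist_torque": the same for the moment, N m; "width": finger opening in m; "grip_force": force on a finger pad.
Only numpy, scipy, OpenCV 4.12 (cv2) and the standard library are available. Lean on these libraries where they do the work, as an engineer would, in place of code of your own. Each camera call takes 0.05 s, during which the arm holds its last target. There are 200 camera calls.

TASK

One of the three brass-topped bolts on the green wire-drawing bed has come loose: tap all three firmly from above in turn, from the robot's left to its right; the tight ones do not give, the loose one sinks several millimetres and stays down. Then lift only the loose bolt's cap by its red bar until it is well open, about 50 degrees or more, and finish while still holding it up like that so that I can get at the bolt. Leave the other two caps shut and the other things on the bench where they are.

Things in the scene. Friction and masses are not known exactly. Their poses are not given: they have to be found in the camera images.
- bed: Green iron bed, fixed: 117 (local x) x 360 (local y) x 50 mm high. Origin on the bench top; local -x faces the robot, +y is its left; yaw up to 0.3 rad either way. Front edge at local x -47 mm. A steel drawplate stands along its far edge, top 95 mm above the bench. Three bolts in a row at local x -3 mm: left (local y +110 mm), middle (0), right (-110 mm).
- bolt_left_top (a point): Centre of the flat top of the left bolt: an upright brass stud 20 mm in diameter whose top is 94 mm above the bench and 18 mm proud of the cap that surrounds it (the stud comes up through a 30 mm square window in the cap).
- bolt_left (a joint): How far the left bolt has sunk, m; 0 at the start. A tight bolt hardly gives when pushed down (about 1 mm or less at 20 N). The loose one sinks 8 mm under about 4 N and then stays down.
- cap_left_bar (a point): Middle of the red pull bar of the left bolt's cap: round, 10 mm thick, along the bed's local y, 52 mm free between its two arms, 73 mm above the bench when shut. In front of the bed, free space below and before it; behind it a 40 mm gap (bar centre to cap plate) for a finger. Can be pinched from straight above, across its thickness; it turns between the fingers as the cap swings.
- cap_left_hinge (a point): Middle of the hinge axis of the left bolt's cap, fixed on the bed, 73 mm above the bench, 38 mm behind the bolt's axis; the axis lies along local y of the bed. The bar's centre swings about it at a radius of 115 mm.
- cap_left (a joint): Opening angle of the left bolt's cap, rad: 0 shut (level), growing as the bar on the robot's side swings up and away from the robot; stops at 1.4. An aluminium plate of about 150 g, 64 mm wide and 6 mm thick; a weak spring and its weight shut it from any angle as soon as it is let go.
- bolt_middle_top (a point): Centre of the flat top of the middle bolt: an upright brass stud 20 mm in diameter whose top is 94 mm above the bench and 18 mm proud of the cap that surrounds it (the stud comes up through a 30 mm square window in the cap).
- bolt_middle (a joint): How far the middle bolt has sunk, m; 0 at the start. A tight bolt hardly gives when pushed down (about 1 mm or less at 20 N). The loose one sinks 8 mm under about 4 N and then stays down.
- cap_middle_bar (a point): Middle of the red pull bar of the middle bolt's cap: round, 10 mm thick, along the bed's local y, 52 mm free between its two arms, 73 mm above the bench when shut. In front of the bed, free space below and before it; behind it a 40 mm gap (bar centre to cap plate) for a finger. Can be pinched from straight above, across its thickness; it turns between the fingers as the cap swings.
- cap_middle_hinge (a point): Middle of the hinge axis of the middle bolt's cap, fixed on the bed, 73 mm above the bench, 38 mm behind the bolt's axis; the axis lies along local y of the bed. The bar's centre swings about it at a radius of 115 mm.
- cap_middle (a joint): Opening angle of the middle bolt's cap, rad: 0 shut (level), growing as the bar on the robot's side swings up and away from the robot; stops at 1.4. An aluminium plate of about 150 g, 64 mm wide and 6 mm thick; a weak spring and its weight shut it from any angle as soon as it is let go.
- bolt_right_top (a point): Centre of the flat top of the right bolt: an upright brass stud 20 mm in diameter whose top is 94 mm above the bench and 18 mm proud of the cap that surrounds it (the stud comes up through a 30 mm square window in the cap).
- bolt_right (a joint): How far the right bolt has sunk, m; 0 at the start. A tight bolt hardly gives when pushed down (about 1 mm or less at 20 N). The loose one sinks 8 mm under about 4 N and then stays down.
- cap_right_bar (a point): Middle of the red pull bar of the right bolt's cap: round, 10 mm thick, along the bed's local y, 52 mm free between its two arms, 73 mm above the bench when shut. In front of the bed, free space below and before it; behind it a 40 mm gap (bar centre to cap plate) for a finger. Can be pinched from straight above, across its thickness; it turns between the fingers as the cap swings.
- cap_right_hinge (a point): Middle of the hinge axis of the right bolt's cap, fixed on the bed, 73 mm above the bench, 38 mm behind the bolt's axis; the axis lies along local y of the bed. The bar's centre swings about it at a radius of 115 mm.
- cap_right (a joint): Opening angle of the right bolt's cap, rad: 0 shut (level), growing as the bar on the robot's side swings up and away from the robot; stops at 1.4. An aluminium plate of about 150 g, 64 mm wide and 6 mm thick; a weak spring and its weight shut it from any angle as soon as it is let go.
- paper_cup: Bystander: paper-coloured cup, 72 mm across, 75 mm high, on the left beyond the wrench. Origin under its centre.
- hammer: Bystander: hammer lying on the bench on the right near the robot. Origin on the bench, about the middle of its length.
- wrench: Bystander: steel wrench lying beyond the left end of the bed. Origin on the bench, about the middle of its length.
- pliers: Bystander: pliers with red handles, 150 mm long, 12 mm high, lying on the left near the robot. Origin on the bench, near their pivot.
- brass_disc: Bystander: brass disc, 56 mm across, 5 mm thick, lying beyond the right end of the bed. Origin under its centre.
- mandrel: Bystander: steel ring mandrel standing on its 40 mm wide foot, tapering, 160 mm high, on the right beyond the brass disc. Origin under its foot.

How it is judged:
On the way, in this order (a step that is already met when the one before it is completed fails the run):
1. the left bolt is tapped (more than 2 N) (contact force between the fingers and bolt_left above 2 N), for 0.02 s.
2. the middle bolt is tapped (more than 2 N) (contact force between the fingers and bolt_middle above 2 N), for 0.02 s.
3. the right bolt is tapped (more than 2 N) (contact force between the fingers and bolt_right above 2 N), for 0.02 s.
4. the loose bolt has sunk and its cap is held open by the fingers (((value of joint bolt_left above 0.005 m and value of joint cap_left above 0.7 rad and contact force between the fingers and cap_left above 0.3 N and value of joint each of cap_middle, cap_right below 0.15 rad and value of joint each of bolt_middle, bolt_right below 0.005 m) or (value of joint bolt_middle above 0.005 m and value of joint cap_middle above 0.7 rad and contact force between the fingers and cap_middle above 0.3 N and value of joint each of cap_left, cap_right below 0.15 rad and value of joint each of bolt_left, bolt_right below 0.005 m) or (value of joint bolt_right above 0.005 m and value of joint cap_right above 0.7 rad and contact force between the fingers and cap_right above 0.3 N and value of joint each of cap_left, cap_middle below 0.15 rad and value of joint each of bolt_left, bolt_middle below 0.005 m))), for 0.2 s.
At the end, for the whole second after the job is handed in: The loose bolt is sunk by more than 5 mm, its cap is open by more than 0.7 rad (40 degrees), still, and held there by the fingers (more than 0.3 N); the other two caps are shut (under 0.15 rad) and their bolts not sunk (((value of joint bolt_left above 0.005 m and value of joint cap_left above 0.7 rad and contact force between the fingers and cap_left above 0.3 N and value of joint each of cap_middle, cap_right below 0.15 rad and value of joint each of bolt_middle, bolt_right below 0.005 m and velocity of joint cap_left between -0.1 and 0.1 rad/s) or (value of joint bolt_middle above 0.005 m and value of joint cap_middle above 0.7 rad and contact force between the fingers and cap_middle above 0.3 N and value of joint each of cap_left, cap_right below 0.15 rad and value of joint each of bolt_left, bolt_right below 0.005 m and velocity of joint cap_middle between -0.1 and 0.1 rad/s) or (value of joint bolt_right above 0.005 m and value of joint cap_right above 0.7 rad and contact force between the fingers and cap_right above 0.3 N and value of joint each of cap_left, cap_middle below 0.15 rad and value of joint each of bolt_left, bolt_middle below 0.005 m and velocity of joint cap_right between -0.1 and 0.1 rad/s))); the arm keeps its last pose, push and grip.
It fails at once if a cap is lifted (over 0.25 rad) though its bolt has not sunk ((value of joint cap_left above 0.25 rad and value of joint bolt_left below 0.005 m) or (value of joint cap_middle above 0.25 rad and value of joint bolt_middle below 0.005 m) or (value of joint cap_right above 0.25 rad and value of joint bolt_right below 0.005 m)).
It fails at once if a bystander (cup, hammer, wrench, pliers, disc or mandrel) is moved by more than 40 mm (distance of any of paper_cup, hammer, wrench, pliers, brass_disc, mandrel from where it was at the start of the episode above 0.04 m).
It also fails if it takes over 51 s, if anything falls off the work surface, if the arm or the gripper's body presses on something with over 40 N, if the wrist force passes 120 N, or if a joint passes its speed limit or range.

## Working session

There is one attempt and no reset: what is moved stays moved. The work goes in short steps, Python scripts to look and compute and a tool call to move; the robot and the scene stay as the last step left them, time stands still between calls to the robot, and variables do not carry over. Pictures are saved under pics/ and viewed, at most 10 in all, crops included, and the job is handed in when it is done.

Besides the shell and the picture viewer there is one more tool, called after ">>>" as name(argument=value, ...) on one line, values as JSON. carry_out: Moves the arm, as the interface text tells. Its arguments: {"type":"object","properties":{"motion":{"type":"array"}},"required":["motion"]}

```bash
mkdir -p pics; cat > h.py <<'E'
import numpy as np, cv2
from cell import r
def ray(p,rc):
    h,w=480,640
    uv=np.array([[[rc[1]*w,rc[0]*h]]],float)
    d=np.r_[cv2.undistortPoints(uv,p["mtx"],None)[0,0],1]
    R=cv2.Rodrigues(np.array(p["rvec"],float))[0]
    return -R.T@np.ravel(p["tvec"]),R.T@d
def atz(p,rc,z):
    c,d=ray(p,rc); return c+d*(z-c[2])/d[2]
E
python3 - <<'E'
from h import *
s=r.observe(); print(s, r.tcp_to_tips)
for n in("top","side"):
    p=r.camera(n); cv2.imwrite(f"pics/{n}0.png",p["image"])
    for k in("left","middle","right"):
        for nm,z in((f"bolt_{k}_top",.094),(f"cap_{k}_bar",.073)):
            for m in r.mark_of(p,nm)[:2]:
                print(n,nm,round(m["confidence"],2),np.round(np.array(m["centre"])*[480,640],1),np.round(atz(p,m["centre"],z),4))
E
```

```text
{'time': 0.0, 'joints': array([-1.19758844e+00,  3.51247647e-01,  1.65243874e+00,  2.11561780e-05,
        1.13907025e+00, -8.46129358e-02]), 'joint_vel': array([-0.00013478, -0.0003831 ,  0.000362  , -0.00068537, -0.0010123 ,
       -0.0001843 ]), 'joint_efforts': array([-1.00427762e-03, -5.06106913e+01, -2.91407812e+01, -9.04842409e-05,
        4.57974267e-03, -1.85691965e-05]), 'eef_pos': array([ 0.24302689, -0.49312035,  0.30334655]), 'tcp_rot': array([-3.05852038e+00, -7.12603621e-01,  2.32968540e-04]), 'ft_force': array([-0.74566296,  0.08308608,  0.55549659]), 'wrist_torque': array([0.03136103, 0.00840384, 0.00865762]), 'grip_force': 0.0, 'width': 0.08524836910239651} 0.0726
top bolt_left_top 0.56 [175.4 284. ] [0.6027 0.1137 0.094 ]
top cap_left_bar 0.92 [212.5 277.3] [0.5316 0.1286 0.073 ]
top bolt_middle_top 0.61 [181.3 334.4] [0.5894 0.0133 0.094 ]
top cap_middle_bar 0.92 [222.6 328.4] [0.5098 0.0261 0.073 ]
top cap_middle_bar 0.54 [214.5 441.1] [ 0.5235 -0.2002  0.073 ]
top bolt_right_top 0.67 [196.3 388.2] [ 0.5576 -0.0928  0.094 ]
top cap_right_bar 0.94 [234.8 381.1] [ 0.4838 -0.079   0.073 ]
top cap_right_bar 0.57 [167.  188.7] [0.628  0.3094 0.073 ]
side bolt_left_top 0.47 [254.8 245. ] [0.604  0.1251 0.094 ]
side cap_left_bar 0.83 [267.4 286. ] [0.5318 0.1306 0.073 ]
side bolt_middle_top 0.52 [221.2 268.3] [0.582  0.0088 0.094 ]
side cap_middle_bar 0.95 [238.5 307. ] [0.5039 0.0353 0.073 ]
side bolt_right_top 0.73 [257.9 268. ] [0.5618 0.1327 0.094 ]
side bolt_right_top 0.69 [196.7 287.6] [ 0.5575 -0.0943  0.094 ]
side cap_right_bar 0.87 [209.7 321. ] [ 0.4851 -0.0782  0.073 ]
```

View pics/top0.png

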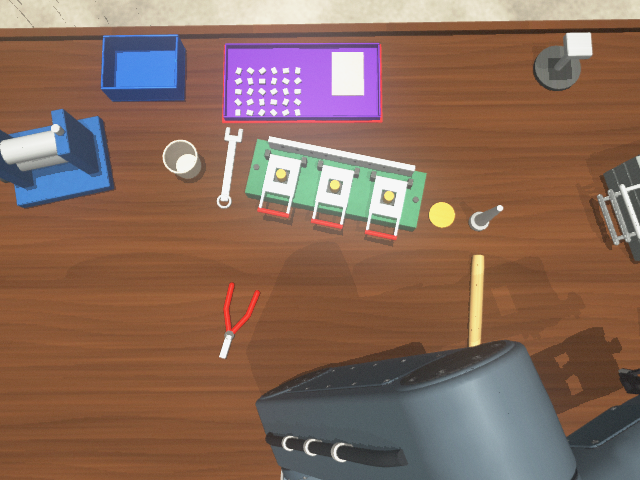

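View pics/side0.png

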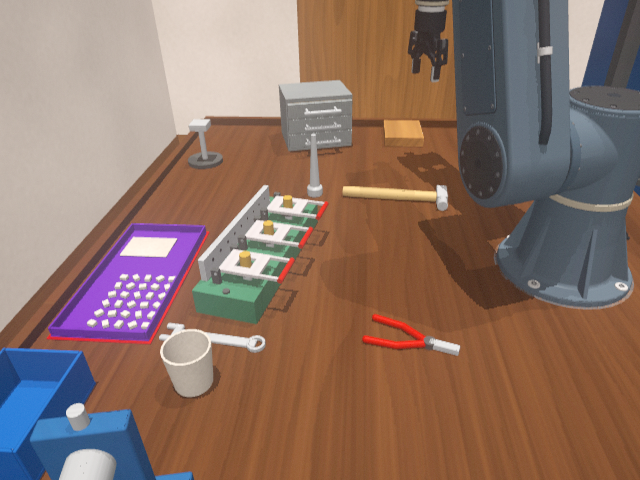

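```bash
python3 - <<'E'
from h import *
from scipy.optimize import least_squares
# fit bed pose from marks (top: all; side: consistent ones)
obs=[]
for x,y,lx,ly in [(.6027,.1137,-3,110),(.5316,.1286,-77-3+3,110)]: pass
T=[(.6027,.1137,-.003,.11),(.5316,.1286,-.080,.11),(.5894,.0133,-.003,0),(.5098,.0261,-.080,0),(.5576,-.0928,-.003,-.11),(.4838,-.079,-.080,-.11),
(.604,.1251,-.003,.11),(.5318,.1306,-.08,.11),(.582,.0088,-.003,0),(.5039,.0353,-.08,0),(.5575,-.0943,-.003,-.11),(.4851,-.0782,-.08,-.11)]
T=np.array(T)
def P(q,l): 
    c,s=np.cos(q[2]),np.sin(q[2]); return np.c_[q[0]+c*l[:,0]-s*l[:,1],q[1]+s*l[:,0]+c*l[:,1]]
f=least_squares(lambda q:(P(q,T[:,2:])-T[:,:2]).ravel(),[.6,0,0],loss="soft_l1",f_scale=.003)
print(f.x); print(np.round((P(f.x,T[:,2:])-T[:,:2])*1e3,1)); print(P(f.x,T[:6,2:]))
E
```

```text
[ 0.5852271   0.01104542 -0.21513113]
[[ 3.1  5.5]
 [-1.   7. ]
 [-7.1 -1.6]
 [-2.7  2. ]
 [ 1.2 -3. ]
 [-0.2 -0.3]
 [ 1.8 -5.9]
 [-1.2  5. ]
 [ 0.3  2.9]
 [ 3.2 -7.2]
 [ 1.3 -1.5]
 [-1.5 -1.1]]
[[ 0.60577857  0.11915017]
 [ 0.53055354  0.13558779]
 [ 0.58229626  0.01168585]
 [ 0.50707123  0.02812346]
 [ 0.55881395 -0.09577848]
 [ 0.48358892 -0.07934086]]
```

Both views show the green bed, yawed about -0.2 rad, with three bolts in the top view at about (282,174), (335,184) and (389,196) (col, row). The red bars are on the robot's side. The network marks scatter by about 5 mm, so I'll refine the fit with colour blobs.

```bash
python3 - <<'E'
from h import *
from scipy.optimize import least_squares
p=r.camera("top"); s=r.camera("side")
def blobs(img,kind,roi):
    hsv=cv2.cvtColor(img,cv2.COLOR_BGR2HSV); H,S,V=[hsv[...,i].astype(int) for i in range(3)]
    m=((H<6)|(H>174))&(S>150)&(V>90) if kind=="red" else (H>18)&(H<32)&(S>110)&(V>90)
    k=np.zeros_like(m); a,b,c,d=roi; k[a:b,c:d]=1
    n,_,st,ce=cv2.connectedComponentsWithStats((m&k).astype(np.uint8))
    return [(st[i,4],*np.round(ce[i],1),*st[i,:4]) for i in range(1,n) if st[i,4]>15]
out={}
for nm,q,roi in(("top",p,(150,250,245,425)),("side",s,(185,290,225,335))):
    for k in("brass","red"):
        b=blobs(q["image"],k,roi); print(nm,k)
        for x in b:
            z=.09 if k=="brass" else .075
            print([float(v) for v in x],np.round(atz(q,(x[2]/480,x[1]/640),z)[:2],4))
E
```

```text
top brass
[52.0, 280.2, 173.3, 276.0, 169.0, 10.0, 10.0] [0.6081 0.1215]
[77.0, 388.7, 195.6, 384.0, 191.0, 10.0, 10.0] [ 0.5599 -0.0943]
top red
[133.0, 272.3, 212.0, 257.0, 207.0, 32.0, 11.0] [0.5324 0.1386]
[122.0, 325.8, 223.1, 311.0, 219.0, 31.0, 10.0] [0.5085 0.0313]
[141.0, 380.5, 234.4, 365.0, 230.0, 32.0, 10.0] [ 0.4843 -0.0776]
side brass
[85.0, 287.4, 200.5, 283.0, 195.0, 9.0, 13.0] [ 0.5569 -0.0847]
[83.0, 267.5, 225.7, 263.0, 220.0, 10.0, 14.0] [0.5821 0.0192]
[94.0, 244.1, 257.2, 239.0, 251.0, 11.0, 16.0] [0.6057 0.1269]
side red
[89.0, 321.7, 210.1, 316.0, 201.0, 13.0, 19.0] [ 0.4833 -0.073 ]
[110.0, 305.3, 237.3, 299.0, 227.0, 14.0, 21.0] [0.5072 0.0343]
[146.0, 285.5, 270.2, 277.0, 258.0, 18.0, 25.0] [0.5311 0.1415]
```

```bash
cat >> h.py <<'E'
from scipy.spatial.transform import Rotation as Ro
yaw=-.219; ux=np.array([np.cos(yaw),np.sin(yaw),0]); uy=np.array([-ux[1],ux[0],0])
mid=np.array([.5835,.0138,0]); BOLT={"l":mid+.11*uy,"m":mid,"r":mid-.11*uy}
# tool y = +bed x, z down, x = y cross z
Rt=Ro.from_matrix(np.c_[np.cross(ux,[0,0,-1]),ux,[0,0,-1]])
def go(*targets,turn=True):
    s=r.observe(); R=Ro.from_rotvec(s["tcp_rot"]); p=s["eef_pos"]
    print("t",round(s["time"],2),"p",np.round(p,4),"F",np.round(s["ft_force"],1),"w",round(s["width"],4),"turn",np.round((R.inv()*Rt).as_rotvec(),3))
    for t in targets: print("to",np.round(t,4),"d",np.round(R.inv().apply(np.array(t)-p),4))
E
python3 -c "
from h import *
l=BOLT['l']; go(l+[0,0,.28],l+[0,0,.19])"
```

```text
t 0.8 p [ 0.2431 -0.4933  0.3039] F [-0.2 -0.4 -0. ] w 0.0854 turn [-0.    -0.    -0.894]
to [0.6074 0.1212 0.28  ] d [ 0.5984 -0.3902  0.0239]
to [0.6074 0.1212 0.19  ] d [ 0.5984 -0.3902  0.1139]
```

>>> carry_out(motion=[{"az": -0.894, "dx": 0.598, "dy": -0.39, "dz": 0.024, "fingers": 0}, {"az": -0.894, "dx": 0.598, "dy": -0.39, "dz": 0.024, "fingers": 0}, {"az": -0.894, "dx": 0.598, "dy": -0.39, "dz": 0.024, "fingers": 0}, {"az": -0.894, "dx": 0.598, "dy": -0.39, "dz": 0.024, "fingers": 0}, {"az": -0.894, "dx": 0.598, "dy": -0.39, "dz": 0.024, "fingers": 0}, {"az": -0.894, "dx": 0.598, "dy": -0.39, "dz": 0.024, "fingers": 0}, {"az": -0.894, "dx": 0.598, "dy": -0.39, "dz": 0.024, "fingers": 0}, {"az": -0.894, "dx": 0.598, "dy": -0.39, "dz": 0.024, "fingers": 0}, {"az": -0.894, "dx": 0.598, "dy": -0.39, "dz": 0.024, "fingers": 0}, {"az": -0.894, "dx": 0.598, "dy": -0.39, "dz": 0.024, "fingers": 0}, {"az": -0.894, "dx": 0.598, "dy": -0.39, "dz": 0.024, "fingers": 0}, {"az": -0.894, "dx": 0.598, "dy": -0.39, "dz": 0.024, "fingers": 0}, {"az": -0.894, "dx": 0.598, "dy": -0.39, "dz": 0.024, "fingers": 0}, {"az": -0.894, "dx": 0.598, "dy": -0.39, "dz": 0.024, "fingers": 0}, {"az": -0.894, "dx": 0.598, "dy": -0.39, "dz": 0.024, "fingers": 0}, {"az": -0.894, "dx": 0.598, "dy": -0.39, "dz": 0.024, "fingers": 0}])

```text
invalid input at $.motion[0]: expected keys ax, ay, az, dx, dy, dz, fingers
```

```bash
python3 -c "
from h import *
l=BOLT['l']; go(l+[0,0,.18],l+[0,0,.1666])"
```

```text
t 0.8 p [ 0.2431 -0.4933  0.3039] F [-0.2 -0.4 -0. ] w 0.0854 turn [-0.    -0.    -0.894]
to [0.6074 0.1212 0.18  ] d [ 0.5984 -0.3902  0.1239]
to [0.6074 0.1212 0.1666] d [ 0.5984 -0.3902  0.1373]
```

>>> carry_out(motion=[{"ax": 0, "ay": 0, "az": -0.894, "dx": 0.598, "dy": -0.39, "dz": 0.024, "fingers": 0}, {"ax": 0, "ay": 0, "az": -0.894, "dx": 0.598, "dy": -0.39, "dz": 0.024, "fingers": 0}, {"ax": 0, "ay": 0, "az": -0.894, "dx": 0.598, "dy": -0.39, "dz": 0.024, "fingers": 0}, {"ax": 0, "ay": 0, "az": -0.894, "dx": 0.598, "dy": -0.39, "dz": 0.024, "fingers": 0}, {"ax": 0, "ay": 0, "az": -0.894, "dx": 0.598, "dy": -0.39, "dz": 0.024, "fingers": 0}, {"ax": 0, "ay": 0, "az": -0.894, "dx": 0.598, "dy": -0.39, "dz": 0.024, "fingers": 0}, {"ax": 0, "ay": 0, "az": -0.894, "dx": 0.598, "dy": -0.39, "dz": 0.024, "fingers": 0}, {"ax": 0, "ay": 0, "az": -0.894, "dx": 0.598, "dy": -0.39, "dz": 0.024, "fingers": 0}, {"ax": 0, "ay": 0, "az": -0.894, "dx": 0.598, "dy": -0.39, "dz": 0.024, "fingers": 0}, {"ax": 0, "ay": 0, "az": -0.894, "dx": 0.598, "dy": -0.39, "dz": 0.024, "fingers": 0}, {"ax": 0, "ay": 0, "az": -0.894, "dx": 0.598, "dy": -0.39, "dz": 0.024, "fingers": 0}, {"ax": 0, "ay": 0, "az": -0.894, "dx": 0.598, "dy": -0.39, "dz": 0.024, "fingers": 0}, {"ax": 0, "ay": 0, "az": -0.894, "dx": 0.598, "dy": -0.39, "dz": 0.024, "fingers": 0}, {"ax": 0, "ay": 0, "az": -0.894, "dx": 0.598, "dy": -0.39, "dz": 0.024, "fingers": 0}, {"ax": 0, "ay": 0, "az": -0.894, "dx": 0.598, "dy": -0.39, "dz": 0.1, "fingers": 0}, {"ax": 0, "ay": 0, "az": -0.894, "dx": 0.598, "dy": -0.39, "dz": 0.1, "fingers": 0}])

```text
time: 2.8
eef_pos: [0.6054, 0.1195, 0.2011]
tcp_rot: [-2.45, -1.962, 0.008]
ft_force: [-0.1, -0.9, 0.3]
width: -0.0002
grip_force: 0.0
```

```bash
python3 -c "
from h import *
l=BOLT['l']; go(l+[0,0,.18],l+[0,0,.1666])
p=r.camera('side'); cv2.imwrite('pics/s1.png',cv2.resize(p['image'][130:330,160:400],None,fx=3,fy=3))"
```

```text
t 2.8 p [0.6054 0.1195 0.2011] F [-0.1 -0.9  0.3] w -0.0002 turn [-0.005  0.002 -0.001]
to [0.6074 0.1212 0.18  ] d [0.0021 0.0017 0.0211]
to [0.6074 0.1212 0.1666] d [0.0021 0.0018 0.0345]
```

View pics/s1.png

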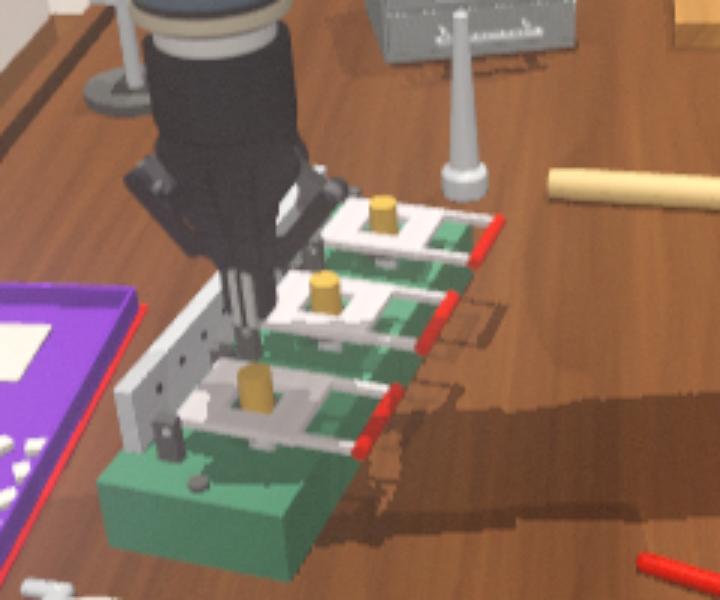

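The side crop shows the shut fingertips at about crop (245,315), some 30 mm above the left bolt at (255,372). The dark piece below the tips is the cap's hinge knuckle.

>>> carry_out(motion=[{"ax": 0, "ay": 0, "az": 0, "dx": 0, "dy": 0, "dz": 0.015, "fingers": 0}, {"ax": 0, "ay": 0, "az": 0, "dx": 0, "dy": 0, "dz": 0.028, "fingers": 0}, {"ax": 0, "ay": 0, "az": 0, "dx": 0, "dy": 0, "dz": 0.028, "fingers": 0}, {"ax": 0, "ay": 0, "az": 0, "dx": 0, "dy": 0, "dz": 0.028, "fingers": 0}])

```text
time: 3.35
eef_pos: [0.6074, 0.1209, 0.1765]
tcp_rot: [2.45, 1.965, 0.001]
ft_force: [-0.1, -0.0, 0.0]
width: 0.0002
grip_force: 0.0
```

```bash
python3 -c "
from h import *
l=BOLT['l']; go(l+[0,0,.1666])"
```

```text
t 3.35 p [0.6074 0.1209 0.1765] F [-0.1 -0.   0. ] w 0.0002 turn [ 0.001 -0.     0.   ]
to [0.6074 0.1212 0.1666] d [ 0.0003 -0.0001  0.0099]
```

>>> carry_out(motion=[{"ax": 0, "ay": 0, "az": 0, "dx": 0, "dy": 0, "dz": 0.007, "fingers": 0}, {"ax": 0, "ay": 0, "az": 0, "dx": 0, "dy": 0, "dz": 0.01, "fingers": 0}, {"ax": 0, "ay": 0, "az": 0, "dx": 0, "dy": 0, "dz": 0.0125, "fingers": 0}, {"ax": 0, "ay": 0, "az": 0, "dx": 0, "dy": 0, "dz": 0.0125, "fingers": 0}])

```text
time: 3.85
eef_pos: [0.6074, 0.1209, 0.1661]
tcp_rot: [2.45, 1.965, 0.001]
ft_force: [-11.5, -2.1, 27.7]
width: -0.0
grip_force: 13.9
```

Left is tight: 28 N and about 0.5 mm of give. Next is the middle bolt, 110 mm away along tool -x.

>>> carry_out(motion=[{"ax": 0, "ay": 0, "az": 0, "dx": 0, "dy": 0, "dz": -0.03, "fingers": 0}, {"ax": 0, "ay": 0, "az": 0, "dx": 0, "dy": 0, "dz": -0.03, "fingers": 0}, {"ax": 0, "ay": 0, "az": 0, "dx": -0.06, "dy": 0, "dz": -0.03, "fingers": 0}, {"ax": 0, "ay": 0, "az": 0, "dx": -0.11, "dy": 0, "dz": -0.03, "fingers": 0}, {"ax": 0, "ay": 0, "az": 0, "dx": -0.11, "dy": 0, "dz": -0.03, "fingers": 0}, {"ax": 0, "ay": 0, "az": 0, "dx": -0.11, "dy": 0, "dz": -0.03, "fingers": 0}, {"ax": 0, "ay": 0, "az": 0, "dx": -0.11, "dy": 0, "dz": -0.008, "fingers": 0}, {"ax": 0, "ay": 0, "az": 0, "dx": -0.11, "dy": 0, "dz": -0.008, "fingers": 0}, {"ax": 0, "ay": 0, "az": 0, "dx": -0.11, "dy": 0, "dz": -0.003, "fingers": 0}, {"ax": 0, "ay": 0, "az": 0, "dx": -0.11, "dy": 0, "dz": 0, "fingers": 0}, {"ax": 0, "ay": 0, "az": 0, "dx": -0.11, "dy": 0, "dz": 0, "fingers": 0}])

```text
time: 5.22
eef_pos: [0.5839, 0.014, 0.1662]
tcp_rot: [2.45, 1.965, 0.003]
ft_force: [-9.4, 2.5, 23.5]
width: 0.0001
grip_force: 12.2
```

```bash
python3 -c "
from h import *
go(BOLT['m']+[0,0,.1666])"
```

```text
t 5.22 p [0.5839 0.014  0.1662] F [-9.4  2.5 23.5] w 0.0001 turn [ 0.002 -0.001  0.   ]
to [0.5835 0.0138 0.1666] d [-0.0003 -0.0004 -0.0004]
```

Middle is tight too, at 23.5 N. Next is the right bolt.

>>> carry_out(motion=[{"ax": 0, "ay": 0, "az": 0, "dx": 0, "dy": 0, "dz": -0.03, "fingers": 0}, {"ax": 0, "ay": 0, "az": 0, "dx": 0, "dy": 0, "dz": -0.03, "fingers": 0}, {"ax": 0, "ay": 0, "az": 0, "dx": -0.06, "dy": 0, "dz": -0.03, "fingers": 0}, {"ax": 0, "ay": 0, "az": 0, "dx": -0.11, "dy": 0, "dz": -0.03, "fingers": 0}, {"ax": 0, "ay": 0, "az": 0, "dx": -0.11, "dy": 0, "dz": -0.03, "fingers": 0}, {"ax": 0, "ay": 0, "az": 0, "dx": -0.11, "dy": 0, "dz": -0.03, "fingers": 0}, {"ax": 0, "ay": 0, "az": 0, "dx": -0.11, "dy": 0, "dz": -0.008, "fingers": 0}, {"ax": 0, "ay": 0, "az": 0, "dx": -0.11, "dy": 0, "dz": -0.008, "fingers": 0}, {"ax": 0, "ay": 0, "az": 0, "dx": -0.11, "dy": 0, "dz": -0.003, "fingers": 0}, {"ax": 0, "ay": 0, "az": 0, "dx": -0.11, "dy": 0, "dz": 0, "fingers": 0}, {"ax": 0, "ay": 0, "az": 0, "dx": -0.11, "dy": 0, "dz": 0, "fingers": 0}])

```text
time: 6.6
eef_pos: [0.5595, -0.0938, 0.1635]
tcp_rot: [2.45, 1.966, 0.0]
ft_force: [-0.6, 0.2, 0.8]
width: 0.0001
grip_force: 0.0
```

```bash
python3 -c "
from h import *
go(BOLT['r']+[0,0,.1666])"
```

```text
t 6.6 p [ 0.5595 -0.0938  0.1635] F [-0.6  0.2  0.8] w 0.0001 turn [0. 0. 0.]
to [ 0.5596 -0.0936  0.1666] d [ 0.0003  0.0001 -0.0031]
```

Right gives way: it is the loose one. I'll press it to its stop, where the TCP should be at about 0.1586.

>>> carry_out(motion=[{"ax": 0, "ay": 0, "az": 0, "dx": 0, "dy": 0, "dz": 0.003, "fingers": 0}, {"ax": 0, "ay": 0, "az": 0, "dx": 0, "dy": 0, "dz": 0.006, "fingers": 0}, {"ax": 0, "ay": 0, "az": 0, "dx": 0, "dy": 0, "dz": 0.0075, "fingers": 0}, {"ax": 0, "ay": 0, "az": 0, "dx": 0, "dy": 0, "dz": 0.0075, "fingers": 0}])

```text
time: 7.1
eef_pos: [0.5598, -0.094, 0.1584]
tcp_rot: [2.45, 1.965, 0.001]
ft_force: [-9.2, 4.0, 30.2]
width: -0.0001
grip_force: 15.4
```

The right bolt is at its stop: z is 0.1584, 8 mm down, with 30 N. Now I'll raise the arm, part-open the fingers, and go over the bar 77 mm along tool -y.

>>> carry_out(motion=[{"ax": 0, "ay": 0, "az": 0, "dx": 0, "dy": 0, "dz": -0.05, "fingers": 0}, {"ax": 0, "ay": 0, "az": 0, "dx": 0, "dy": 0, "dz": -0.05, "fingers": 0}, {"ax": 0, "ay": 0, "az": 0, "dx": 0, "dy": -0.04, "dz": -0.05, "fingers": 0.4}, {"ax": 0, "ay": 0, "az": 0, "dx": 0, "dy": -0.077, "dz": -0.05, "fingers": 0.4}, {"ax": 0, "ay": 0, "az": 0, "dx": 0, "dy": -0.077, "dz": -0.05, "fingers": 0.4}, {"ax": 0, "ay": 0, "az": 0, "dx": 0, "dy": -0.077, "dz": -0.05, "fingers": 0.4}, {"ax": 0, "ay": 0, "az": 0, "dx": 0, "dy": -0.077, "dz": -0.03, "fingers": 0.4}, {"ax": 0, "ay": 0, "az": 0, "dx": 0, "dy": -0.077, "dz": -0.005, "fingers": 0.4}, {"ax": 0, "ay": 0, "az": 0, "dx": 0, "dy": -0.077, "dz": -0.005, "fingers": 0.4}])

```text
time: 8.22
eef_pos: [0.4842, -0.0773, 0.1595]
tcp_rot: [-2.449, -1.964, 0.003]
ft_force: [-0.5, -0.1, 0.1]
width: 0.0338
grip_force: 0.0
```

```bash
python3 -c "
from h import *
b=BOLT['r']-.077*ux; go(b+[0,0,.127])
p=r.camera('side'); cv2.imwrite('pics/s2.png',cv2.resize(p['image'][110:290,220:400],None,fx=3,fy=3))"
```

```text
t 8.22 p [ 0.4842 -0.0773  0.1595] F [-0.5 -0.1  0.1] w 0.0338 turn [-0.003 -0.    -0.   ]
to [ 0.4844 -0.0768  0.127 ] d [0.0005 0.0003 0.0325]
```

View pics/s2.png

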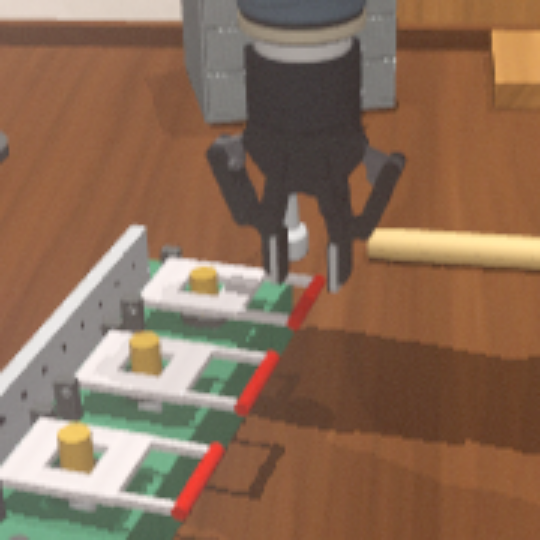

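The open fingertips at crop (275,285) and (340,290) straddle the right red bar at (308,300). The right bolt at (203,280) is visibly lower than the others. I'll descend and close.

>>> carry_out(motion=[{"ax": 0, "ay": 0, "az": 0, "dx": 0, "dy": 0, "dz": 0.02, "fingers": 0.4}, {"ax": 0, "ay": 0, "az": 0, "dx": 0, "dy": 0, "dz": 0.033, "fingers": 0.4}, {"ax": 0, "ay": 0, "az": 0, "dx": 0, "dy": 0, "dz": 0.033, "fingers": 0.4}, {"ax": 0, "ay": 0, "az": 0, "dx": 0, "dy": 0, "dz": 0.033, "fingers": 0.4}, {"ax": 0, "ay": 0, "az": 0, "dx": 0, "dy": 0, "dz": 0.033, "fingers": 0}, {"ax": 0, "ay": 0, "az": 0, "dx": 0, "dy": 0, "dz": 0.033, "fingers": 0}, {"ax": 0, "ay": 0, "az": 0, "dx": 0, "dy": 0, "dz": 0.033, "fingers": 0}, {"ax": 0, "ay": 0, "az": 0, "dx": 0, "dy": 0, "dz": 0.033, "fingers": 0}])

```text
time: 9.28
eef_pos: [0.485, -0.0774, 0.1285]
tcp_rot: [2.45, 1.964, 0.002]
ft_force: [4.6, -1.3, 6.6]
width: 0.0076
grip_force: 58.9
```

```bash
python3 -c "
from h import *
go()
for d in range(5,66,5):
    a=np.radians(d); print(d,'dy',round(.115*(1-np.cos(a)),4),'dz',round(-.115*np.sin(a),4))"
```

```text
t 9.28 p [ 0.485  -0.0774  0.1285] F [ 4.6 -1.3  6.6] w 0.0076 turn [ 0.002  0.    -0.   ]
5 dy 0.0004 dz -0.01
10 dy 0.0017 dz -0.02
15 dy 0.0039 dz -0.0298
20 dy 0.0069 dz -0.0393
25 dy 0.0108 dz -0.0486
30 dy 0.0154 dz -0.0575
35 dy 0.0208 dz -0.066
40 dy 0.0269 dz -0.0739
45 dy 0.0337 dz -0.0813
50 dy 0.0411 dz -0.0881
55 dy 0.049 dz -0.0942
60 dy 0.0575 dz -0.0996
65 dy 0.0664 dz -0.1042
```

>>> carry_out(motion=[{"ax": 0, "ay": 0, "az": 0, "dx": 0, "dy": 0.0004, "dz": -0.01, "fingers": 0}, {"ax": 0, "ay": 0, "az": 0, "dx": 0, "dy": 0.0017, "dz": -0.02, "fingers": 0}, {"ax": 0, "ay": 0, "az": 0, "dx": 0, "dy": 0.0039, "dz": -0.03, "fingers": 0}, {"ax": 0, "ay": 0, "az": 0, "dx": 0, "dy": 0.0039, "dz": -0.03, "fingers": 0}])

```text
time: 9.78
eef_pos: [0.4885, -0.0782, 0.1582]
tcp_rot: [2.45, 1.965, 0.001]
ft_force: [6.7, -1.4, -2.5]
width: 0.0079
grip_force: 58.5
```

```bash
python3 -c "
from h import *
go()
p=r.camera('side'); cv2.imwrite('pics/s3.png',cv2.resize(p['image'][110:290,220:400],None,fx=3,fy=3))"
```

```text
t 9.78 p [ 0.4885 -0.0782  0.1582] F [ 6.7 -1.4 -2.5] w 0.0079 turn [ 0.002  0.    -0.   ]
```

View pics/s3.png

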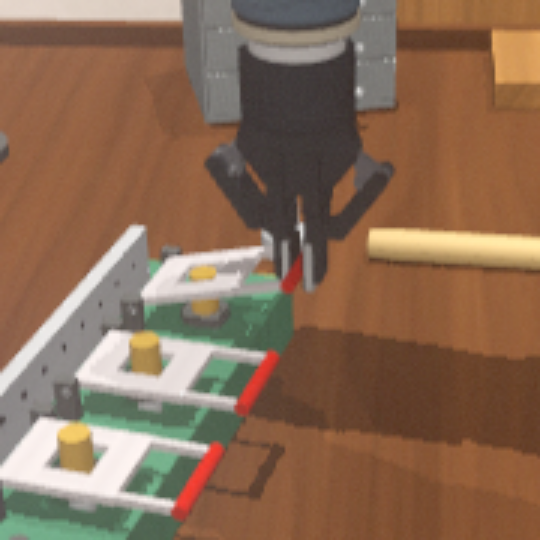

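The right cap is rising, with its bar pinched at crop (293,270), and the other two caps are shut. I'll continue along the arc to about 60°.

>>> carry_out(motion=[{"ax": 0, "ay": 0, "az": 0, "dx": 0, "dy": 0.004, "dz": -0.0095, "fingers": 0}, {"ax": 0, "ay": 0, "az": 0, "dx": 0, "dy": 0.0075, "dz": -0.0185, "fingers": 0}, {"ax": 0, "ay": 0, "az": 0, "dx": 0, "dy": 0.012, "dz": -0.0275, "fingers": 0}, {"ax": 0, "ay": 0, "az": 0, "dx": 0, "dy": 0.0175, "dz": -0.036, "fingers": 0}, {"ax": 0, "ay": 0, "az": 0, "dx": 0, "dy": 0.0235, "dz": -0.044, "fingers": 0}, {"ax": 0, "ay": 0, "az": 0, "dx": 0, "dy": 0.0305, "dz": -0.0515, "fingers": 0}, {"ax": 0, "ay": 0, "az": 0, "dx": 0, "dy": 0.038, "dz": -0.058, "fingers": 0}, {"ax": 0, "ay": 0, "az": 0, "dx": 0, "dy": 0.046, "dz": -0.064, "fingers": 0}, {"ax": 0, "ay": 0, "az": 0, "dx": 0, "dy": 0.0545, "dz": -0.0695, "fingers": 0}, {"ax": 0, "ay": 0, "az": 0, "dx": 0, "dy": 0.0545, "dz": -0.0695, "fingers": 0}, {"ax": 0, "ay": 0, "az": 0, "dx": 0, "dy": 0.0545, "dz": -0.0695, "fingers": 0}, {"ax": 0, "ay": 0, "az": 0, "dx": 0, "dy": 0.0545, "dz": -0.0695, "fingers": 0}, {"ax": 0, "ay": 0, "az": 0, "dx": 0, "dy": 0.0545, "dz": -0.0695, "fingers": 0}])

```text
time: 11.45
eef_pos: [0.5411, -0.0899, 0.2297]
tcp_rot: [2.45, 1.965, 0.0]
ft_force: [-12.0, 2.3, 21.0]
width: 0.0075
grip_force: 62.0
```

```bash
python3 -c "
from h import *
go()
p=r.camera('side'); cv2.imwrite('pics/s4.png',cv2.resize(p['image'][110:290,220:400],None,fx=3,fy=3))"
```

```text
t 11.45 p [ 0.5411 -0.0899  0.2297] F [-12.    2.3  21. ] w 0.0075 turn [0. 0. 0.]
```

View pics/s4.png

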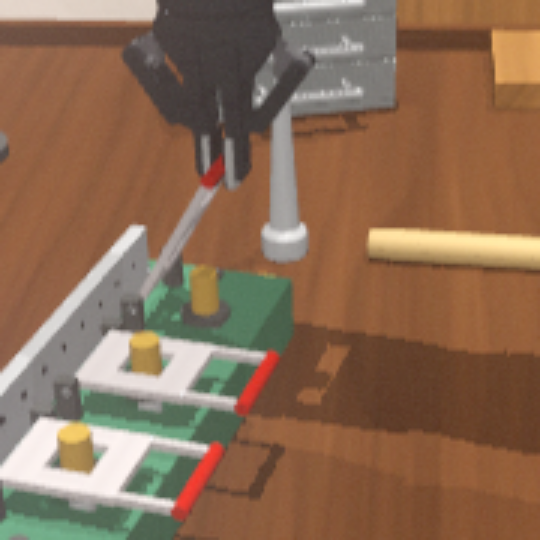

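The right cap stands at about 60°, with its bar held at crop (213,172). The force on the tool is about 24 N directed outward from the hinge, so I'll ease off 2 mm and let it settle.

>>> carry_out(motion=[{"ax": 0, "ay": 0, "az": 0, "dx": 0, "dy": -0.001, "dz": -0.0017, "fingers": 0}, {"ax": 0, "ay": 0, "az": 0, "dx": 0, "dy": -0.001, "dz": -0.0017, "fingers": 0}, {"ax": 0, "ay": 0, "az": 0, "dx": 0, "dy": -0.001, "dz": -0.0017, "fingers": 0}, {"ax": 0, "ay": 0, "az": 0, "dx": 0, "dy": -0.001, "dz": -0.0017, "fingers": 0}, {"ax": 0, "ay": 0, "az": 0, "dx": 0, "dy": -0.001, "dz": -0.0017, "fingers": 0}, {"ax": 0, "ay": 0, "az": 0, "dx": 0, "dy": -0.001, "dz": -0.0017, "fingers": 0}])

```text
time: 12.25
eef_pos: [0.5403, -0.0897, 0.2294]
tcp_rot: [-2.451, -1.965, 0.0]
ft_force: [-2.7, -0.0, 6.4]
width: 0.0079
grip_force: 60.4
```

```bash
python3 -c "
from h import *
go(); print(r.observe()['joint_vel']); print(r.sign_off())"
```

```text
t 12.25 p [ 0.5403 -0.0897  0.2294] F [-2.7 -0.   6.4] w 0.0079 turn [-0.  0.  0.]
[-0.00138691 -0.00018411 -0.00035585 -0.00088505 -0.00035934  0.00110431]
the job is handed in; nothing more can be done
None
```

I tapped all three bolts from left to right: the right one was loose and sank 8 mm, its cap is now held open at about 60° with the other two caps shut, and the job is handed in (the sign-off returned no verdict).

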